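# Open the dust gate on the wide duct

## Robot

A 6-joint arm with a two-finger parallel gripper is mounted at the origin on the work surface. World frame = base frame: x ahead of the robot, y to its left, z up, the work surface at z = 0. Lengths are in m, angles in rad, forces in N, time in s.
With the tool pointing down it reaches from about 0.4 to 0.825 m from the base axis. Payload 7 kg.
Tool frame: the origin (TCP) lies on the centre line of the jaws, within the pads' length; the fingertips stand 19 mm ahead of it and the grasp point (between the pads) is the TCP; z points along the fingers, y is the line along which they close (so a half turn about z gives the same grasp; the last joint's range is limited). The gripper opens to 88 mm and grips with 3 to 60 N. Pads are 19 mm wide; open, the fingers measure 130 mm over their backs; the gripper's body (78 mm by 193 mm) begins 47 mm behind the grasp point.
Start: joints at [1.468, 0.359, 0.012, 0, -1.224, -0.288], TCP at [0.257, 0.624, 0.246] pointing down, gripper open.
Joint ranges: [-3.07, 3.07], [-1.43, 2.12], [-1.02, 1.25], [-3.03, 1.67], [-3.05, -0], [-3.03, 3.03]. Speed limits (rad/s): [2.39, 2.39, 3.01, 3.14, 3.14, 3.14].

## Interface

Orientations are given as [roll, pitch, yaw] about the fixed x, y, z axes, in that order (R = Rz(yaw) Ry(pitch) Rx(roll)).
In Python, from station import arm, imaging, models gives the robot as it stands.
- The arm moves only by the tool play_rows, never from a script. Its arguments are lists of equal length, an entry for each row: "travel": the shift along the tool's x, y, z in units of 25 mm (1.0 is 25 mm), a list of three; "twist": the turn about the tool's z in units of 0.15 rad (1.0 is 0.15 rad). A call has 1 to 8 rows; each row shifts and turns the commanded pose from where the row before left it, along the tool's axes as they then stand; what a row does not reach is not made up. A row lasts 1/8 s, in which the tool goes at most 62.5 mm and 10.7 degrees, less where a joint would pass 70% of its speed; a pose out of reach is approached as far as the arm can. A call with a number of a shift or a turn outside -1 to 1 is refused whole. A call with a gripper value outside its range is refused whole. "fingers" is the opening, from 0 (shut) to 1 (fully open), set as the call begins (left out, the last holds). The fingers move at their own pace and stop on an object; "newtons" is the grip in N (left out, the last holds). Time passes only in rows, so rows that do not move let the fingers close. It gives the time, the measured TCP pose, the force, the opening and the grip force at its end, in the units of the state.
- arm.get_state(): the state, without advancing time (a new reading comes with each control period).
- imaging.grab_frame(name): name is "side" or "top" or "wrist"; returns a dict with "pixels" (400x640x3 uint8, red, green, blue), "fx", "fy", "cx", "cy" (pixels), "R" (3x3) and "t" (3): a world point X has camera coordinates R X + t; the wrist camera has in their place "T_tool_cam" (4x4, takes a point from camera to tool coordinates, whose origin is the TCP and whose axes are the flange's). Camera axes: x right, y down, z forward; pixel columns grow to the right and rows downward; lengths in m; the calibration is good to about 2 mm. A picture is of the moment at which its call begins: read the wrist's pose just before it. There is no depth.
- arm.job_done(): hands the job in; it is judged then, once.
Trained networks look in the newest picture that a camera, given by its name, has taken for a name from the list of things; names that differ only in an ending like _2 or _b are one class to them, and where a whole thing is asked for, a point or a joint stands for the part that bears it (a point fixed in the world has none). Each returns a list of dicts, best first, with "confidence" (0 to 1); they miss things now and then, are a little off and sometimes report something else, mostly with a low value. They report only what shows in the picture. A call takes as long as a camera call.
- models.boxes_of(name, camera): "extent" ([centre column, centre row, width, height] in pixels, round what is visible of it).
- models.silhouettes(name, camera): "pixels" (400x640 bool, what is visible of it) and "extent" ([centre column, centre row, width, height] in pixels, round what is visible of it).
The state is a dict: "t": time; "q": joint angles; "qd": joint speeds; "joint_efforts": joint torques, N m; "eef_pos": TCP position; "ee_rot": TCP orientation; "force": force on the tool from outside, world axes, zero at the start; "moment": the same for the moment, N m; "width": finger opening in m; "gripper_force": force on a finger pad.
Only numpy, scipy, OpenCV 4.12 (cv2) and the standard library are available. Lean on these libraries where they do the work, as an engineer would, in place of code of your own. Each camera call takes 0.05 s, during which the arm holds its last target. There are 200 camera calls.

## Task

Before sanding, open the dust gate on the wider of the two steel ducts: turn the black bar knob on top of it clockwise, seen from above, until it clicks over its detent and the bar rests in line with the duct, then let go. Leave the gate on the narrower duct shut.

Things in the scene. Friction and masses are not known exactly. Their poses are not given: they have to be found in the camera images.
- wide_grip (a point): knob (grey disc 60 mm across, upright black bar 60 x 16 mm, its top 41 mm over the gate) on the wide duct's gate: a fixed aluminium box 100 x 120 x 115 mm tall, on a steel duct 100 mm across that bends down into the bench. Point: on the knob's axis at grip height, 28 mm over the gate's top, 143 mm over the bench. x along the bar, y across its thickness, z up; turns with the knob
- wide_knob (a joint): wide duct's knob, rad, grows clockwise from above: 0 shut (bar 69 degrees askew of the duct), 1.2 open (bar in line with duct and two ribs); stops at -0.1, 1.3. Sprung detent: resistance peaks at 0.15 N m, is nil at 0.6, then it snaps to 1.2 by itself; let go before 0.6 it springs back. A 40 N grip turns it. Detent block 35-50 mm off the axis, 10 mm tall
- narrow_grip (a point): knob (grey disc 60 mm across, upright black bar 60 x 16 mm, its top 41 mm over the gate) on the narrow duct's gate: a fixed aluminium box 100 x 120 x 65 mm tall, on a steel duct 50 mm across that bends down into the bench. Point: on the knob's axis at grip height, 28 mm over the gate's top, 93 mm over the bench. x along the bar, y across its thickness, z up; turns with the knob
- narrow_knob (a joint): narrow duct's knob, rad, grows clockwise from above: 0 shut (bar 69 degrees askew of the duct), 1.2 open (bar in line with duct and two ribs); stops at -0.1, 1.3. Sprung detent: resistance peaks at 0.15 N m, is nil at 0.6, then it snaps to 1.2 by itself; let go before 0.6 it springs back. A 40 N grip turns it. Detent block 35-50 mm off the axis, 10 mm tall

How it is judged:
By the outcome, as a careful person would: the job done as asked, in the order asked, and still so for the second after the job is handed in, with the robot touching nothing.
It also fails if it takes over 29 s, if anything falls off the work surface, if the arm or the gripper's body presses on something with over 40 N, if the wrist force passes 120 N, or if a joint passes its speed limit or range.

## Working session

There is one attempt and no reset: what is moved stays moved. The work goes in short steps, Python scripts to look and compute and a tool call to move; the robot and the scene stay as the last step left them, time stands still between calls to the robot, and variables do not carry over. Pictures are saved under pics/ and viewed, at most 10 in all, crops included, and the job is handed in when it is done.

Besides the shell and the picture viewer there is one more tool, called after ">>>" by a JSON object that holds its "method" and its "body", one argument or row to a line. play_rows: Moves the arm, as the interface text tells. Shifts and turns lie within -1 to 1; 1 stands for 25 mm of shift or 0.15 rad of turn. Its arguments: {"type":"object","properties":{"travel":{"type":"array","items":{"type":"array","items":{"type":"number"}}},"twist":{"type":"array","items":{"type":"number"}},"fingers":{"type":"number"},"newtons":{"type":"number"}},"required":["travel","twist"]}

```bash
mkdir -p pics
python3 - <<'E'
from station import arm, imaging, models
import cv2
s=arm.get_state(); print(s['t'],s['eef_pos'],s['ee_rot'],s['width'])
for c in ['top','side']:
    f=imaging.grab_frame(c); cv2.imwrite(f'pics/{c}0.png',f['pixels'][:,:,::-1])
    print(c,f['fx'],f['cx'],f['cy'],f['R'],f['t'])
    for n in ['wide_grip','narrow_grip']:
        print(n,[(round(b['confidence'],2),b['extent']) for b in models.boxes_of(n,c)])
E
```

```text
0.0 [0.25696133 0.62367837 0.24463879] [ 3.13995501e+00 -1.35489472e-04 -3.90902665e-01] 0.08778500965288867
top 413.94330931505436 325.3623232326421 202.13142198762787 [[-0.0124381  -0.99970547 -0.02083916]
 [-0.99000286  0.01524034 -0.14022148]
 [ 0.14049778  0.01888674 -0.98990084]] [0.01939197 0.56482105 0.93613098]
wide_grip [(0.66, [222.8, 187.1, 34.3, 26.9])]
narrow_grip [(0.73, [456.4, 250.9, 32.5, 28.4])]
side 408.8842183047461 317.35563281845117 201.69371155824476 [[ 0.96412176 -0.26497142 -0.01610556]
 [-0.21591302 -0.74743053 -0.62827476]
 [ 0.15443707  0.60921077 -0.77782481]] [-0.50404886  0.21503416  0.95883584]
wide_grip [(0.71, [318.4, 134.7, 14.9, 26.6])]
narrow_grip [(0.61, [318.4, 342.9, 31.9, 33.9])]
```

View pics/top0.png

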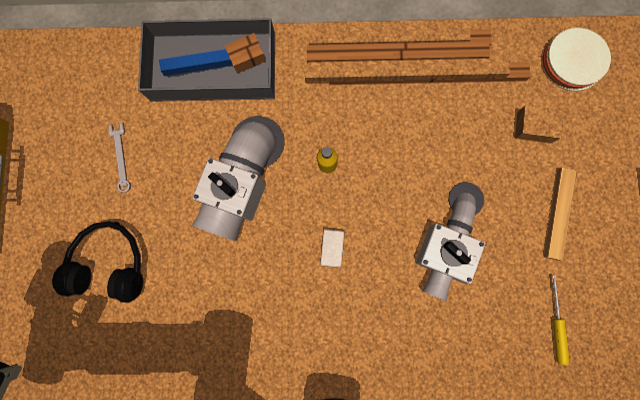

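View pics/side0.png

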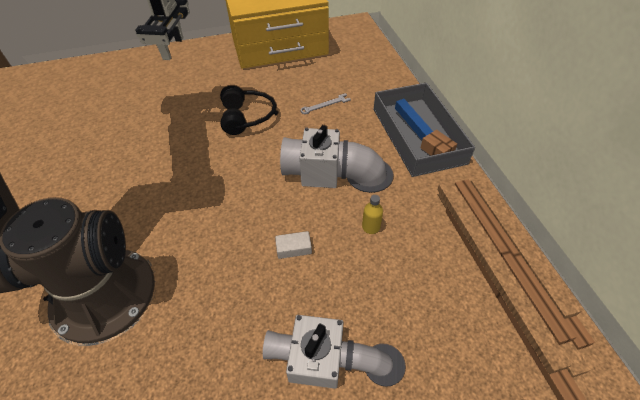

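```bash
cat > h.py <<'E'
import numpy as np, cv2
def rect(f,z,c,half=0.1,ppm=2000):
    "orthophoto of plane z round c: columns = world x, rows = world -y"
    K=np.array([[f['fx'],0,f['cx']],[0,f['fy'],f['cy']],[0,0,1]]); R,t=np.array(f['R']),np.array(f['t'])
    H=K@np.c_[R[:,0],R[:,1],R[:,2]*z+t]
    A=np.array([[1/ppm,0,c[0]-half],[0,-1/ppm,c[1]+half],[0,0,1]])
    n=int(2*half*ppm)
    return cv2.warpPerspective(f['pixels'],H@A,(n,n),flags=cv2.INTER_CUBIC|cv2.WARP_INVERSE_MAP)
def back(f,u,v,z):
    R,t=np.array(f['R']),np.array(f['t'])
    d=R.T@[(u-f['cx'])/f['fx'],(v-f['cy'])/f['fy'],1]; o=-R.T@t
    return o+d*(z-o[2])/d[2]
E
python3 - <<'E'
from station import arm, imaging, models
from h import *
ims=[]
c=None
for cam in ['top','side']:
    f=imaging.grab_frame(cam)
    m=models.silhouettes('wide_grip',cam)[0]; 
    v,u=np.nonzero(m['pixels']); print(cam,m['confidence'],len(u),back(f,u.mean(),v.mean(),.13))
    if c is None: c=back(f,u.mean(),v.mean(),.13)[:2]; print(c)
    im=rect(f,.156,c); ims.append(im)
    g=im.max(2); b=(g<50).astype(np.uint8)
    n,l,st,ce=cv2.connectedComponentsWithStats(b)
    for i in range(1,n):
        if st[i,4]>800 and np.hypot(*(ce[i]-200))<80:
            ys,xs=np.nonzero(l==i); (r,wh,a)=cv2.minAreaRect(np.c_[xs,ys].astype(np.float32))
            print('bar',st[i,4],c[0]-.1+r[0]/2000,c[1]+.1-r[1]/2000,np.array(wh)/2,'mm ang',a)
cv2.imwrite('pics/rect.png',np.hstack(ims)[:,:,::-1])
E
```

```text
top 0.93 613 [0.59212478 0.23105604 0.13      ]
[0.59212478 0.23105604]
bar 3742 0.5902737073161857 0.22674104905478232 [18.20840454 67.17218781] mm ang 43.2285270690918
side 0.92 378 [0.59632894 0.23029523 0.13      ]
bar 7236 0.5898050717571036 0.21205670762411824 [30.2994175  88.51319885] mm ang 42.184444427490234
```

View pics/rect.png

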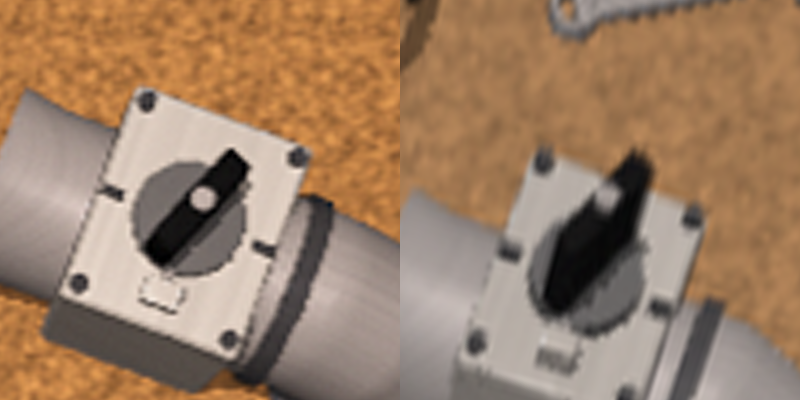

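>>> {"method": "play_rows", "body": {
  "travel": [
    [0.8, 0.4, 0],
    [1, 0.5, 0],
    [1, 0.5, 0],
    [1, 0.5, 0],
    [1, 0.5, 0],
    [1, 0.5, 0],
    [1, 0.5, 0],
    [1, 0.5, 0]
  ],
  "twist": [0, 0, 0, 0, 0, 0, 0, 0],
  "fingers": 0.5,
  "newtons": 45
}}

```text
t: 1.5
eef_pos: [0.4016, 0.4577, 0.2458]
ee_rot: [-3.141, -0.0, -0.392]
force: [1.1, -0.1, -0.1]
width: 0.0438
gripper_force: 0.0
```

>>> {"method": "play_rows", "body": {
  "travel": [
    [1, 0.5, 0],
    [1, 0.5, 0],
    [1, 0.5, 0],
    [1, 0.5, 0],
    [1, 0.5, 0],
    [1, 0.5, 0],
    [1, 0.5, 0],
    [1, 0.5, 0]
  ],
  "twist": [0, 0, 0, 0, 0, 0, 0, 0]
}}

```text
t: 2.5
eef_pos: [0.548, 0.2888, 0.2458]
ee_rot: [-3.141, -0.0, -0.392]
force: [-0.2, 0.6, -0.8]
width: 0.0434
gripper_force: 0.0
```

>>> {"method": "play_rows", "body": {
  "travel": [
    [0, 0, 0],
    [0, 0, 0],
    [0, 0, 0],
    [0, 0, 0],
    [0, 0, 0],
    [0, 0, 0],
    [0, 0, 0],
    [0, 0, 0]
  ],
  "twist": [-1, -1, -1, -1, -1, -1, -1, -1]
}}

```text
t: 3.5
eef_pos: [0.5474, 0.2895, 0.2457]
ee_rot: [3.142, -0.0, 0.813]
force: [0.2, 0.2, 0.6]
width: 0.0437
gripper_force: 0.0
```

>>> {"method": "play_rows", "body": {
  "travel": [
    [-0.15, 1, 0],
    [-0.1, 1, 0],
    [-0.1, 0.92, 0],
    [0, 0, 0]
  ],
  "twist": [0, 0, 0, 0]
}}

```text
t: 4.0
eef_pos: [0.5947, 0.2318, 0.2455]
ee_rot: [3.141, 0.0, 0.807]
force: [-0.2, -0.5, -0.4]
width: 0.0438
gripper_force: 0.0
```

Run:
```python
from station import arm, imaging, models
from h import *
from scipy.spatial.transform import Rotation as Ro
s=arm.get_state(); f=imaging.grab_frame('wrist'); T=np.array(f['T_tool_cam'])
Tw=np.eye(4); Tw[:3,:3]=Ro.from_euler('xyz',s['ee_rot']).as_matrix(); Tw[:3,3]=s['eef_pos']
C=np.linalg.inv(Tw@T); f['R'],f['t']=C[:3,:3],C[:3,3]
print(s['eef_pos'],s['ee_rot'])
im=rect(f,.156,(.5945,.233))
cv2.imwrite('pics/w1.png',np.hstack([im,f['pixels'][:, 120:520]])[:,:,::-1])
```

```text
[0.59470687 0.23178893 0.24553963] [3.14146939e+00 1.36612229e-04 8.06558880e-01]
```

View pics/w1.png

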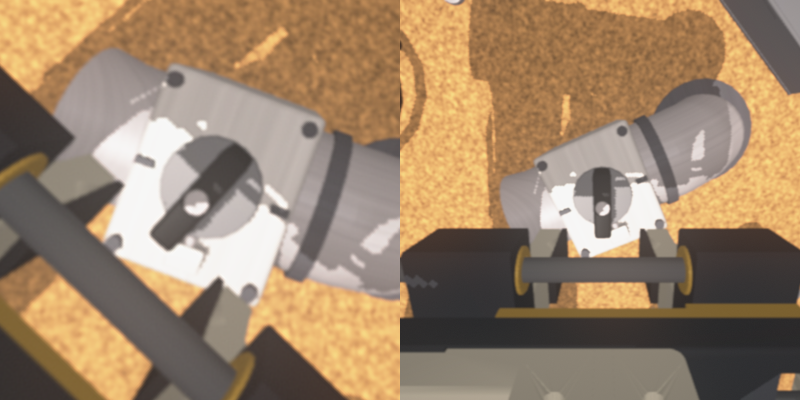

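>>> {"method": "play_rows", "body": {
  "travel": [
    [0, -0.03, 0.8],
    [0, 0, 0.8],
    [0, 0, 0.8],
    [0, 0, 0.8],
    [0, 0, 0.5],
    [0, 0, 0.16],
    [0, 0, 0]
  ],
  "twist": [-0.2, 0, 0, 0, 0, 0, 0]
}}

```text
t: 4.92
eef_pos: [0.5935, 0.2349, 0.1494]
ee_rot: [3.141, -0.0, 0.839]
force: [0.3, -0.4, 0.0]
width: 0.0437
gripper_force: 0.0
```

>>> {"method": "play_rows", "body": {
  "travel": [
    [0, 0, 0],
    [0, 0, 0],
    [0, 0, 0],
    [0, 0, 0],
    [0, 0, 0]
  ],
  "twist": [0, 0, 0, 0, 0],
  "fingers": 0,
  "newtons": 45
}}

```text
t: 5.55
eef_pos: [0.5949, 0.2338, 0.1495]
ee_rot: [3.139, -0.001, 0.839]
force: [7.4, -5.2, -1.6]
width: 0.0154
gripper_force: 45.0
```

>>> {"method": "play_rows", "body": {
  "travel": [
    [0, 0.07, 0],
    [0, 0, 0],
    [0, 0, 0],
    [0, 0, 0],
    [0, 0, 0]
  ],
  "twist": [0, 0.7, 0.7, 0.7, 0.7]
}}

```text
t: 6.18
eef_pos: [0.5955, 0.2331, 0.1495]
ee_rot: [3.141, -0.001, 0.416]
force: [3.4, -4.4, 0.9]
width: 0.0161
gripper_force: 45.0
```

>>> {"method": "play_rows", "body": {
  "travel": [
    [0, 0, 0],
    [0, 0, 0],
    [0, 0, 0],
    [0, 0, 0],
    [0, 0, 0],
    [0, 0, 0],
    [0, 0, 0],
    [0, 0, 0]
  ],
  "twist": [0.7, 0.7, 0.7, 0.7, 0.7, 0.7, 0.8, 0.2]
}}

```text
t: 7.18
eef_pos: [0.5955, 0.2318, 0.1495]
ee_rot: [3.14, -0.002, -0.363]
force: [5.5, -9.0, 0.5]
width: 0.0156
gripper_force: 45.0
```

>>> {"method": "play_rows", "body": {
  "travel": [
    [0, 0, 0],
    [0, 0, 0],
    [0, 0, 0],
    [0, 0, 0]
  ],
  "twist": [0, 0, 0, 0],
  "fingers": 0.5
}}

```text
t: 7.68
eef_pos: [0.5946, 0.2339, 0.1491]
ee_rot: [-3.141, 0.0, -0.36]
force: [0.2, 0.1, -0.7]
width: 0.0432
gripper_force: 0.0
```

>>> {"method": "play_rows", "body": {
  "travel": [
    [0, 0, -0.4],
    [0, 0, -0.8],
    [0, 0, -1],
    [0, 0, -1],
    [0, 0, -1],
    [0, 0, -0.6],
    [0, 0, 0]
  ],
  "twist": [0, 0, 0, 0, 0, 0, 0]
}}

```text
t: 8.55
eef_pos: [0.5951, 0.234, 0.2704]
ee_rot: [-3.14, -0.001, -0.361]
force: [-0.2, 0.0, -0.6]
width: 0.0443
gripper_force: 0.0
```

Run:
```python
from station import arm, imaging
from h import *
s=arm.get_state(); print(s['t'],s['eef_pos'],s['force'],s['width'])
a=imaging.grab_frame('wrist')['pixels']; b=imaging.grab_frame('side')
cv2.imwrite('pics/end.png',np.hstack([a[:,120:520],b['pixels'][:,200:600]])[:,:,::-1])
```

```text
8.55 [0.59507707 0.23395693 0.27044599] [-0.19306194  0.0244854  -0.63251366] 0.04427865493131113
```

View pics/end.png

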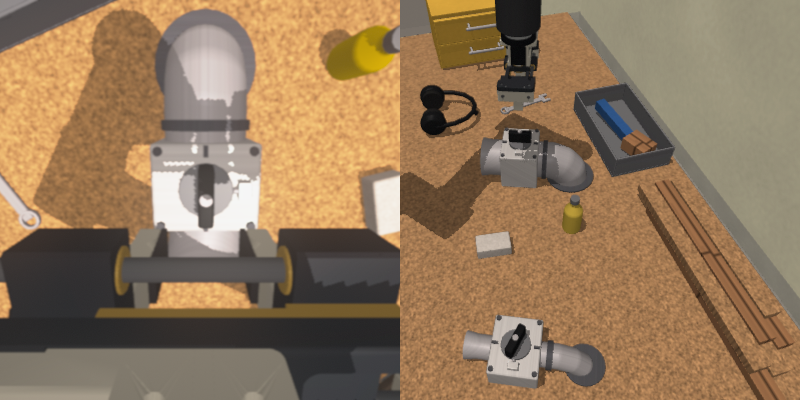

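The wrist picture (left half) shows the wide gate's bar near (206,190), in line with the duct and with the rib at (206,150). The side picture (right half) shows the narrow gate's bar near (515,342), still askew. The gripper is clear of everything.

```bash
python3 -c "
from station import arm; print(arm.job_done())"
```

```text
the job is handed in; nothing more can be done
None
```

The wide duct's gate is open: its knob was turned clockwise past the detent, the bar rests in line with the duct, and the gripper has let go; the narrow gate was left shut and the job is handed in.

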